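# Unlock the pantry drawer with its key

### The arm

A 7-joint arm with a two-finger parallel gripper is mounted at the origin on the work surface. World frame = base frame: x ahead of the robot, y to its left, z up, the work surface at z = 0. Lengths are in m, angles in rad, forces in N, time in s.
With the tool pointing down it reaches from about 0.35 to 0.9 m from the base axis. Payload 8.1 kg.
Tool frame: the origin (TCP) lies midway between the tips of the shut fingers; the grasp point (between the pads) lies 19 mm behind it; z points along the fingers, y is the line along which they close (so a half turn about z gives the same grasp; the last joint's range is limited). The gripper opens to 85 mm and grips with 20 to 120 N. Pads are 22 mm wide; open, the fingers measure 114 mm over their backs; the gripper's body (76 mm by 85 mm) begins 54 mm behind the grasp point. The pads swing forward as they close: fully open they stand 13 mm farther back than shut.
Start: joints at [1.045, 0.434, 0.025, 1.573, -0.012, 1.134, -0.075], TCP at [0.256, -0.57, 0.231] pointing down, gripper open.
Joint ranges: [-2.62, 2.62], [-0.44, 2.09], [-1.27, 1.32], [0.08, 2.57], [-1.32, 4.46], [0.12, 2], [-2.74, 2.74]. Speed limits (rad/s): [2.22, 2.22, 3.01, 3.01, 3.14, 3.14, 3.14].

### API

Orientations are given as [roll, pitch, yaw] about the fixed x, y, z axes, in that order (R = Rz(yaw) Ry(pitch) Rx(roll)).
In Python, from plant import status, cams, close_job, search_frame, regions_of, spot_point gives the robot as it stands. The module is installed in compiled form; this text tells all that it offers.
- The arm moves only by the shell command python3 -m crank 'ROWS'. ROWS is JSON, a list of rows, each a list of 3 entries, a list of its own where there are three numbers: the shift along the tool's x, y, z in units of 150 mm (1.0 is 150 mm), then the turn, a rotation vector about the tool's x, y, z in units of 180 degrees (1.0 is 180 degrees), then the opening, from -1 (shut) to 1 (fully open), so that 0 is half open. In form: [[[tx, ty, tz], [wx, wy, wz], grip], ...]. A call has 1 to 20 rows; each row is the pose to reach, as a shift and turn from the pose commanded when the call began, along the tool's axes at that moment, turning the shorter way round; what a row does not reach only later rows make up. A row lasts 1/10 s, in which the tool goes at most 50 mm and 8.59 degrees, less where a joint would pass 70% of its speed; a pose out of reach is approached as far as the arm can. A call with a number of a shift or a turn outside -1 to 1 is refused whole. A call with a gripper value outside its range is refused whole. The fingers move at their own pace and stop on an object; the grip force is fixed at half the most. Time passes only in rows, so rows that repeat a pose let the fingers close. It gives the time, the measured TCP pose, the force, the opening and the grip force at its end, in the units of the state.
- status.read_state(): the state, without advancing time (a new reading comes with each control period).
- cams.get_image(name): name is "side" or "top"; returns a dict with "color" (400x640x3 uint8, blue, green, red), "fx", "fy", "cx", "cy" (pixels), "rvec" (rotation vector, rad) and "tvec" (3), from world to camera coordinates, as OpenCV has them. Camera axes: x right, y down, z forward; pixel columns grow to the right and rows downward; lengths in m; the calibration is good to about 2 mm. A picture is of the moment at which its call begins. There is no depth.
- close_job(): hands the job in; it is judged then, once.
Trained networks look in the newest picture that a camera, given by its name, has taken for a name from the list of things; names that differ only in an ending like _2 or _b are one class to them, and where a whole thing is asked for, a point or a joint stands for the part that bears it (a point fixed in the world has none). Each returns a list of dicts, best first, with "score" (0 to 1); they miss things now and then, are a little off and sometimes report something else, mostly with a low value. They report only what shows in the picture. A call takes as long as a camera call. They do not tell look-alikes from the thing itself.
- search_frame(camera, name): "location" ([column, row] in pixels, amid what is visible of it).
- regions_of(camera, name): "region" (400x640 bool, what is visible of it) and "location" ([column, row] in pixels, amid what is visible of it).
- spot_point(camera, name): "location" ([column, row] in pixels: a listed point, or the origin of a listed thing).
The state is a dict: "time": time; "joint_positions": joint angles; "qd": joint speeds; "joint_efforts": joint torques, N m; "eef_pos": TCP position; "orientation": TCP orientation; "ft_force": force on the tool from outside, world axes, zero at the start; "ft_torque": the same for the moment, N m; "grip_width": finger opening in m; "finger_force": force on a finger pad.
Only numpy, scipy, OpenCV 4.12 (cv2) and the standard library are available. Lean on these libraries where they do the work, as an engineer would, in place of code of your own. Each camera call takes 0.05 s, during which the arm holds its last target. There are 200 camera calls.

### The job

Take the red-handled key out of its wooden stand, push it fully home into the lock on top of the dark pantry box, feeling for the slot, and turn it clockwise by nearly a quarter turn (about 80 degrees). Then pull the drawer at least half way open and leave the key standing in the lock, turned. Be gentle: never force the key against the lock, and leave the jars, cans, bottle and mug where they are.

Things in the scene. Friction and masses are not known exactly. Their poses are not given: they have to be found in the camera images.
- key: Loose steel key, 74 mm long, 60 g, the same after a half turn about its z. Origin: centre of its lower end (tip); z runs up to the handle. From the tip up: flat bit 6 mm (its x) by 16 mm (its y), 11 mm tall; round neck, 6 mm diameter, up to 42 mm; red handle 10 mm (x) by 34 mm (y), from 42 to 74 mm. Starts upright in the stand, tip 10 mm above the table.
- key_grip (a point): Middle of the key's red handle, 58 mm above the tip on the key's axis; axes as the key's. Grip it across the 10 mm (key x), the fingertips at about the handle's lower edge (16 mm below this point).
- keystand: Fixed pale wooden block 70 x 70 x 35 mm with one central slot, 7.8 x 17.8 mm and 25 mm deep, long along its y, in which the key stands; the key lifts straight out (30 mm up clears it). Origin: centre of the underside, z up.
- cabinet: Fixed dark wooden drawer box, 200 deep (x) by 220 wide (y) by 100 mm tall. Origin: centre of the underside, z up; its drawer front faces its -x. A brass-topped lock, 56 x 56 mm, stands on the middle of its top, the brass 27 mm above the box top; a spice jar stands on a rear corner.
- keyhole (a point): Nominal centre of the lock's slot, level with the brass top, 127 mm above the table; axes as the box's. The lock was screwed on by eye: the real slot lies up to 6 mm off along the box's x and up to 5 mm along its y, not measured: find it by feel. The slot is 7.5 (x) by 17.5 mm (y) with a 1 mm chamfer, its direction true: the bit enters with its 16 mm side along the box's y.
- lock_floor (a point): Nominal floor of the slot, 19 mm below keyhole (same sideways error): the tip rests here when home. The lock is sprung: pressed down it yields after 2 to 3 N, then 1.2 N per mm, to a hard stop at 6 mm, and springs up round the bit when that meets the slot. A 5 mm cover plate lets the key turn only when the bit is wholly below it, and then traps it.
- barrel (a joint): Turn of the lock's barrel, rad: 0 locked, grows clockwise seen from above, hard stop at 1.65. It lags the key by about 0.12 rad of play in the slot, resists with about 0.06 N m and stays where it is left. It lifts a hidden bolt in the box, which frees the drawer at about 0.95 rad.
- drawer (a joint): Opening of the drawer, m: 0 shut, 0.10 fully open; slides towards the box's -x, resists with about 2 N plus light damping, stays where it is left. Held shut by the hidden bolt until that is lifted.
- handle (a point): Middle of the drawer's dark bar handle (moves with the drawer): round bar of 10 mm diameter, 90 mm long along the box's y, its axis 46 mm in front of the box's front face, 82 mm above the table, 18 mm below the box top; clear from above and below. Axes as the box's.
- jam_jar: Bystander: amber jar with brass lid, diameter 64, 90 mm tall. Origin: centre of the underside.
- sauce_bottle: Bystander: red bottle, diameter 60, 190 mm tall. Origin: centre of the underside.
- soup_can: Bystander: can with green label, diameter 68, 100 mm tall. Origin: centre of the underside.
- fish_can: Bystander: flat can with blue label, diameter 84, 35 mm tall. Origin: centre of the underside.
- spice_jar: Bystander: small jar with black lid, diameter 36, 65 mm tall, standing on the box top at its rear corner. Origin: centre of the underside.
- mug: Bystander: white mug, diameter 80, 90 mm tall. Origin: centre of the underside.
Mind the look-alikes: they are no part of the job. Of the things that look like the key, the smaller one is meant.

How it is judged:
By the outcome, as a careful person would: the job done as asked, in the order asked, and still so for the second after the job is handed in, with the robot touching nothing.
It also fails if it takes over 72 s, if anything falls off the work surface, if the arm or the gripper's body presses on something with over 40 N, if the wrist force passes 120 N, or if a joint passes its speed limit or range.

## Working session

There is one attempt and no reset: what is moved stays moved. The work goes in short steps, Python scripts to look and compute and a shell command to move; the robot and the scene stay as the last step left them, time stands still between calls to the robot, and variables do not carry over. Pictures are saved under pics/ and viewed, at most 10 in all, crops included, and the job is handed in when it is done.

```bash
mkdir -p pics
cat > h.py <<'E'
import numpy as np,cv2
from scipy.spatial.transform import Rotation as R
from plant import status,cams,search_frame,regions_of,spot_point
def cam(n):
    c=cams.get_image(n);c['R']=cv2.Rodrigues(np.array(c['rvec'],float))[0];c['t']=np.array(c['tvec'],float).ravel();c['o']=-c['R'].T@c['t'];return c
def ray(c,p):
    return c['R'].T@np.array([(p[0]-c['cx'])/c['fx'],(p[1]-c['cy'])/c['fy'],1])
def onz(c,p,z):
    d=ray(c,p);return c['o']+d*(z-c['o'][2])/d[2]
def tri(a,p,b,q):
    A=[];B=[]
    u=ray(a,p);u/=np.linalg.norm(u);v=ray(b,q);v/=np.linalg.norm(v)
    P=np.eye(3)-np.outer(u,u);Q=np.eye(3)-np.outer(v,v)
    x=np.linalg.solve(P+Q,P@a['o']+Q@b['o']);return x,np.linalg.norm(P@(x-a['o']))+np.linalg.norm(Q@(x-b['o']))
def proj(c,x):
    y=c['R']@np.array(x)+c['t'];return np.array([c['fx']*y[0]/y[2]+c['cx'],c['fy']*y[1]/y[2]+c['cy']])
E
python3 - <<'E'
from h import *
np.set_printoptions(precision=3,suppress=True)
C={n:cam(n) for n in('side','top')}
for n,c in C.items():
    cv2.imwrite(f'pics/{n}0.png',c['color']);print(n,c['o'],c['fx'],ray(c,(320,200)))
    for k in('key','key_grip','keystand','cabinet','keyhole','handle','spice_jar'):
        print(k,[(np.round(d['location'],1).tolist(),round(d['score'],2)) for d in spot_point(n,k)])
s=status.read_state();print(s)
E
```

```text
side [ 0.317 -0.751  0.833] 375.37163803083257 [ 0.218  0.718 -0.661]
key [([306.0, 383.3], 0.78), ([316.8, 336.3], 0.62)]
key_grip [([305.1, 370.3], 0.78), ([311.1, 327.9], 0.61)]
keystand [([312.2, 335.3], 0.62)]
cabinet [([341.4, 215.1], 0.58)]
keyhole [([342.8, 181.9], 0.75)]
handle [([283.8, 154.1], 0.67), ([295.3, 206.0], 0.55)]
spice_jar [([373.7, 197.5], 0.5)]
top [0.463 0.007 1.142] 397.41163478813195 [ 0.1    0.002 -0.995]
key [([469.9, 270.5], 0.6), ([433.1, 251.2], 0.56)]
key_grip [([485.8, 273.3], 0.57), ([444.5, 255.7], 0.49)]
keystand [([434.7, 253.2], 0.9)]
cabinet [([297.3, 175.0], 0.75)]
keyhole [([294.2, 168.6], 0.91)]
handle [([297.4, 229.6], 0.8), ([321.3, 147.0], 0.69)]
spice_jar [([189.2, 172.0], 0.73), ([321.1, 149.2], 0.59)]
{'time': 0.8, 'joint_positions': array([ 1.045,  0.435,  0.025,  1.573, -0.012,  1.134, -0.075]), 'qd': array([ 0.   , -0.   , -0.   , -0.   ,  0.   ,  0.   , -0.002]), 'joint_efforts': array([  0.001, -67.021,   1.024, -31.654,   0.015,   0.002,  -0.   ]), 'eef_pos': array([ 0.256, -0.57 ,  0.231]), 'orientation': array([3.142, 0.   , 0.423]), 'ft_force': array([-0.379,  0.889, -1.023]), 'ft_torque': array([-0.051,  0.006,  0.   ]), 'finger_force': 0.0, 'grip_width': 0.08528311461393973}
```

View pics/side0.png

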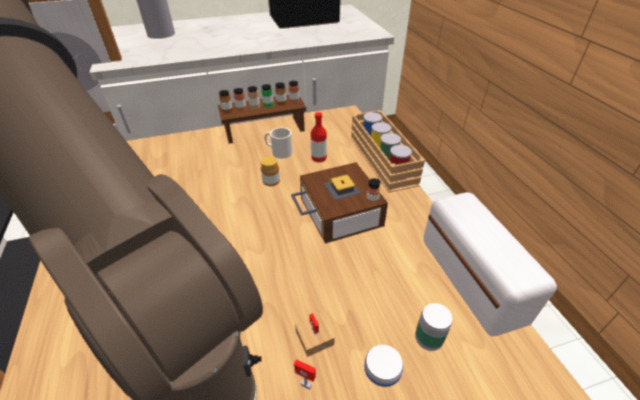

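View pics/top0.png

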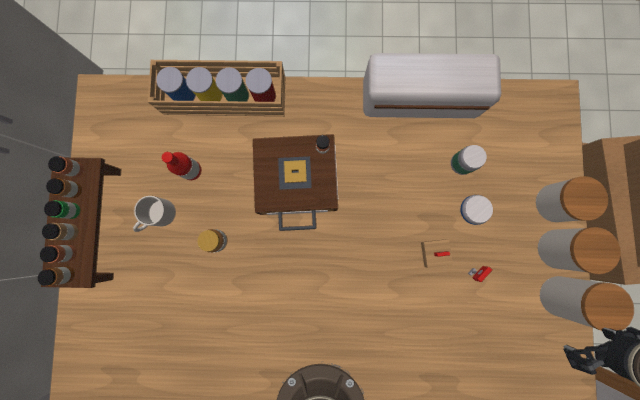

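The side view shows an upright key in the stand at about (314,322) and a larger key standing free at (306,372). In the top view these are at (442,254) and (482,273). The smaller one, in the stand, fits the description. I'll confirm this in an enlarged crop and measure.

Run:
```python
from h import *
np.set_printoptions(precision=4,suppress=True)
a=cam('side');b=cam('top')
for n,p,q in(('key_grip',(311.1,327.9),(444.5,255.7)),('decoy',(305.1,370.3),(485.8,273.3)),('keyhole',(342.8,181.9),(294.2,168.6)),('handle',(295.3,206),(297.4,229.6))):print(n,*tri(a,p,b,q))
for n,c in(('side',a),('top',b)):
  for k in('key','keystand','cabinet'):
    for r in regions_of(n,k):
      m=r['region'].astype(np.uint8);print(n,k,round(r['score'],2),m.sum(),np.round(r['location'],1),cv2.minAreaRect(cv2.findNonZero(m)))
def crop(c,x,y,w,h,s):return cv2.resize(c['color'][y:y+h,x:x+w],None,fx=s,fy=s,interpolation=cv2.INTER_CUBIC)
A=np.hstack([crop(a,270,300,80,100,4),crop(b,410,225,96,80,5)[:400]])
B=np.hstack([crop(a,280,140,120,100,3),crop(b,240,125,110,110,4)[:300,:440]]) 
B2=crop(b,240,125,110,110,5)
cv2.imwrite('pics/k.png',A);cv2.imwrite('pics/c.png',B2)
```

```text
key_grip [ 0.4255 -0.3253  0.0654] 0.0053353564384253805
decoy [ 0.3841 -0.4237  0.0897] 0.0035244737307725954
keyhole [0.6442 0.0776 0.1238] 0.005411302894714512
handle [0.4893 0.068  0.0761] 0.0018884793322244235
side key 0.84 384 [303.8 371.1] ((302.8999938964844, 373.6999816894531), (24.59674644470215, 21.913463592529297), 26.56505012512207)
side key 0.55 673 [280.5 142.5] ((278.20770263671875, 143.16156005859375), (30.884647369384766, 26.915536880493164), 82.87498474121094)
side keystand 0.61 1070 [312.3 336.9] ((314.5000305175781, 334.5000305175781), (37.11872863769531, 33.541019439697266), 63.43495178222656)
side keystand 0.28 656 [281.3 143.7] ((278.5, 143.0), (30.0, 27.0), 90.0)
side cabinet 0.66 4769 [337.  203.3] ((339.0693359375, 201.96678161621094), (71.30927276611328, 89.58525848388672), 73.85565948486328)
top key 0.63 209 [480.  271.7] ((478.5, 273.5), (13.0, 21.0), 90.0)
top key 0.5 62 [439.8 254.9] ((441.5699462890625, 253.48995971679688), (4.525484085083008, 13.152186393737793), 81.8698959350586)
top cabinet 0.74 6324 [296.5 178.2] ((294.7675476074219, 182.717041015625), (93.6973876953125, 84.22264862060547), 87.0643310546875)
```

View pics/k.png

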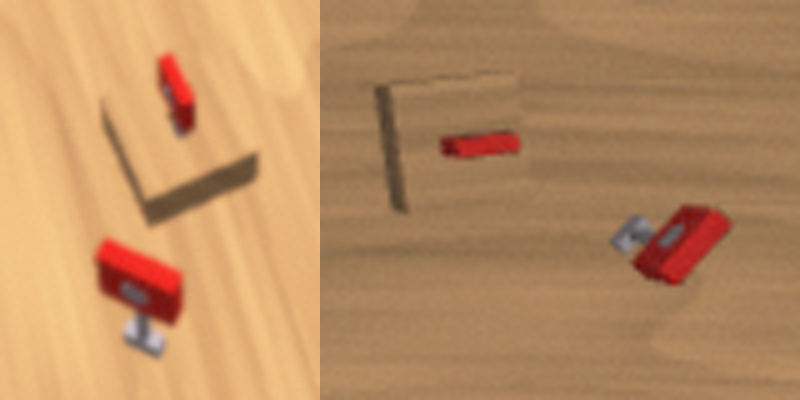

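View pics/c.png

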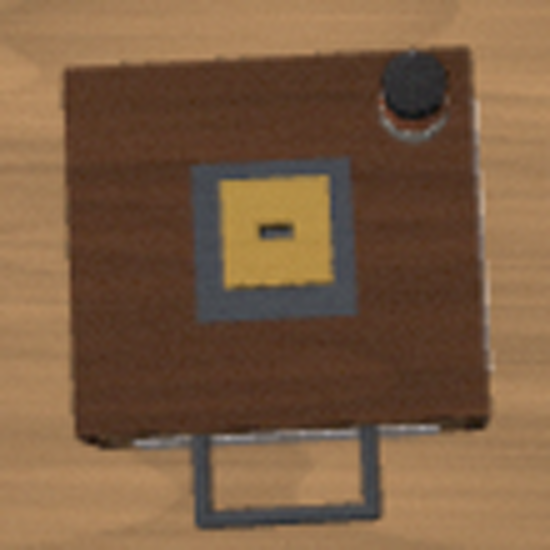

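The crop confirms it: the smaller key stands in the stand (left in both crops), and the free-standing one is larger with a short neck. The cabinet crop shows the dark slot on the brass at about (295,171) and the bar handle in front. Next I'll fit the models to the colour masks.

```bash
cat > fit.py <<'E'
from h import *
from scipy.optimize import minimize
from itertools import product
np.set_printoptions(precision=4,suppress=True)
S=8
def target(c,win,kind):
    x,y,w,h=win;im=cv2.resize(c['color'][y:y+h,x:x+w],None,fx=S,fy=S,interpolation=cv2.INTER_CUBIC).astype(float)
    B,G,Rr=im[...,0],im[...,1],im[...,2]
    if kind=='red':return (Rr>110)&(G<70)&(B<75)|((Rr>70)&(G<.35*Rr)&(B<.4*Rr))
    return (Rr>120)&(G>90)&(B<.55*Rr)
def sil(c,win,pts):
    P=np.array([proj(c,p) for p in pts]);P=(P-np.array(win[:2])+.5)*S-.5
    m=np.zeros((win[3]*S,win[2]*S),np.uint8);cv2.fillConvexPoly(m,cv2.convexHull(np.round(P*16).astype(np.int32)),1,shift=4);return m>0
def fit(views,kind,half,x0,fill=False,free=(0,1,2,3)):
    T=[]
    for c,w in views:
        t=target(c,w,kind)
        n,l,st,_=cv2.connectedComponentsWithStats(t.astype(np.uint8));t=l==1+np.argmax(st[1:,4])
        if fill:t=cv2.morphologyEx(t.astype(np.uint8),cv2.MORPH_CLOSE,np.ones((61,61)))>0
        T.append(t)
    sg=np.array(list(product((-1,1),repeat=3)))*half
    def cost(v):
        p=sg@R.from_euler('z',v[3]).as_matrix().T+v[:3]
        return sum((sil(c,w,p)^t).sum()/t.sum() for (c,w),t in zip(views,T))
    best=None
    for k in range(3):
        st=np.array([.004,.004,.004,.08])
        sim=np.vstack([x0]+[np.array(x0)+st*(np.arange(4)==i)*(-1)**k for i in range(4)])
        r=minimize(cost,x0,method='Nelder-Mead',options=dict(initial_simplex=sim,maxiter=300,xatol=1e-4,fatol=1e-4));x0=r.x
    return r.x,r.fun,T
E
python3 - <<'E'
from fit import *
a=cam('side');b=cam('top')
r=fit([(a,(295,305,30,35)),(b,(430,245,25,18))],'red',np.array([.005,.017,.016]),[.4255,-.3253,.068,.1]);print('key',r[:2])
wa,wb=(325,170,38,28),(275,150,40,40)
r=fit([(a,wa),(b,wb)],'brass',np.array([.028,.028,.0005]),[.644,.0776,.127,.05],True);print('brass',r[:2])
for c in (a,b):
  x,y,w,h=wa if c is a else wb
  T=r[2][0 if c is a else 1]
  g=cv2.resize(c['color'][y:y+h,x:x+w],None,fx=8,fy=8,interpolation=cv2.INTER_CUBIC).max(2)
  m=cv2.erode(T.astype(np.uint8),np.ones((41,41)))>0
  wt=np.where(m,np.clip(130-g.astype(float),0,None),0);yy,xx=np.mgrid[:h*8,:w*8]
  p=((xx*wt).sum()/wt.sum()+.5)/8-.5+x,((yy*wt).sum()/wt.sum()+.5)/8-.5+y
  print('slot',p,onz(c,p,.127),'maskdark px',(wt>0).sum()/64)
E
```

```text
key (array([ 0.4333, -0.3165,  0.064 ,  0.0433]), np.float64(0.7956089675848735))
brass (array([0.6402, 0.0751, 0.1272, 0.0687]), np.float64(0.18354066266869284))
slot (np.float64(342.34212206332995), np.float64(181.69120275791624)) [0.639  0.0754 0.127 ] maskdark px 1.6875
slot (np.float64(294.57006272401435), np.float64(170.66345977698128)) [0.6409 0.0757 0.127 ] maskdark px 22.0
```

Run:
```python
from fit import *
a=cam('side');b=cam('top')
V=[(a,(295,305,30,35)),(b,(430,245,25,18))]
best=min((fit(V,'red',np.array([.005,.017,.016]),[x,-.323,.068,y]) for x in(.422,.43) for y in(.05,.15)),key=lambda r:r[1])
print(best[:2])
sg=np.array(list(product((-1,1),repeat=3)))*[.005,.017,.016]
v=best[0];p=sg@R.from_euler('z',v[3]).as_matrix().T+v[:3]
O=[]
for (c,w),t in zip(V,best[2]):
  s=sil(c,w,p);print(t.sum()/64,s.sum()/64,(t^s).sum()/64)
  im=cv2.resize(c['color'][w[1]:w[1]+w[3],w[0]:w[0]+w[2]],None,fx=8,fy=8,interpolation=cv2.INTER_CUBIC)
  im[cv2.morphologyEx(s.astype(np.uint8),cv2.MORPH_GRADIENT,np.ones((3,3)))>0]=(255,0,0)
  im[cv2.morphologyEx(t.astype(np.uint8),cv2.MORPH_GRADIENT,np.ones((3,3)))>0]=(0,255,0)
  O.append(cv2.copyMakeBorder(im,0,280-im.shape[0],0,0,cv2.BORDER_CONSTANT))
cv2.imwrite('pics/fit.png',np.hstack(O))
```

```text
(array([ 0.4334, -0.3161,  0.066 ,  0.0409]), np.float64(0.8042483509595812))
82.125 127.671875 45.953125
60.40625 70.9375 14.78125
```

View pics/fit.png

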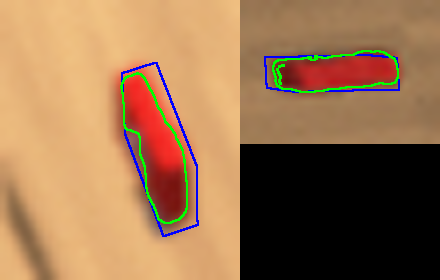

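The overlay shows my colour mask (green) is too tight and misses the grey disc at the handle's side. I'll loosen it and take its hull.

Run:
```python
import fit
from fit import *
def target(c,win,kind):
    x,y,w,h=win;im=cv2.resize(c['color'][y:y+h,x:x+w],None,fx=S,fy=S,interpolation=cv2.INTER_CUBIC).astype(float)
    t=((im[...,2]-im[...,1])>.42*im[...,2]).astype(np.uint8)
    n,l,st,_=cv2.connectedComponentsWithStats(t);t=(l==1+np.argmax(st[1:,4])).astype(np.uint8)
    m=np.zeros_like(t);cv2.fillConvexPoly(m,cv2.convexHull(cv2.findNonZero(t)),1);return m>0
fit.target=target
a=cam('side');b=cam('top')
V=[(a,(295,305,30,35)),(b,(430,245,25,18))]
rs=[fit.fit(V,'red',np.array([.005,.017,.016]),[x,-.32,.068,y]) for x in(.428,.433) for y in(.05,.1,.15)]
for r in rs:print(r[0],r[1])
v=min(rs,key=lambda r:r[1])[0]
sg=np.array(list(product((-1,1),repeat=3)))*[.005,.017,.016]
p=sg@R.from_euler('z',v[3]).as_matrix().T+v[:3]
for (c,w),t in zip(V,rs[0][2]):
  s=sil(c,w,p);print(t.sum()/64,s.sum()/64,(t^s).sum()/64, cv2.minAreaRect(cv2.findNonZero(t.astype(np.uint8))),cv2.minAreaRect(cv2.findNonZero(s.astype(np.uint8))))
# stand top edges yaw
```

```text
Traceback (most recent call last):
AttributeError: 'function' object has no attribute 'fit'
```

```bash
python3 - <<'E'
import re
s=open('fit.py').read()
i=s.index("    if kind=='red'");j=s.index("    return (Rr>120)")
s=s[:i]+"""    if kind=='red':
        t=((Rr-G)>.42*Rr).astype(np.uint8)
        n,l,st,_=cv2.connectedComponentsWithStats(t);t=(l==1+np.argmax(st[1:,4])).astype(np.uint8)
        m=np.zeros_like(t);cv2.fillConvexPoly(m,cv2.convexHull(cv2.findNonZero(t)),1);return m>0
"""+s[j:]
open('fit.py','w').write(s)
E
python3 - <<'E'
from fit import *
a=cam('side');b=cam('top')
V=[(a,(295,305,30,35)),(b,(430,245,25,18))]
rs=[fit(V,'red',np.array([.005,.017,.016]),[x,-.32,.068,y]) for x in(.428,.433) for y in(.05,.1,.15)]
for r in rs:print(r[0],r[1])
v=min(rs,key=lambda r:r[1])[0]
sg=np.array(list(product((-1,1),repeat=3)))*[.005,.017,.016]
p=sg@R.from_euler('z',v[3]).as_matrix().T+v[:3]
for (c,w),t in zip(V,rs[0][2]):
  s=sil(c,w,p);print(t.sum()/64,s.sum()/64,(t^s).sum()/64, cv2.minAreaRect(cv2.findNonZero(t.astype(np.uint8))),cv2.minAreaRect(cv2.findNonZero(s.astype(np.uint8))))
E
```

```text
[ 0.4334 -0.316   0.0668  0.126 ] 0.36377062849155267
[ 0.4334 -0.3163  0.0663  0.1236] 0.36232467636407295
[ 0.4334 -0.3161  0.0661  0.1245] 0.3619991660865379
[ 0.4335 -0.3163  0.0669  0.1188] 0.3628929897683464
[ 0.4334 -0.3163  0.0659  0.1204] 0.36273410119606553
[ 0.4335 -0.3168  0.0661  0.1242] 0.36324483294477933
117.875 135.71875 27.0 ((156.13462829589844, 143.32691955566406), (160.6220245361328, 58.41789627075195), 67.61986541748047) ((159.7729034423828, 148.14764404296875), (167.1823272705078, 60.50522994995117), 64.32318115234375)
72.046875 74.59375 9.578125 ((97.1584243774414, 71.58416748046875), (39.005455017089844, 128.16079711914062), 84.2894058227539) ((91.69293975830078, 72.8007583618164), (37.74824142456055, 132.3141326904297), 83.8844985961914)
```

```bash
cat >> h.py <<'E'
def rel(pos,yaw):
    s=status.read_state();Rc=R.from_euler('xyz',s['orientation']);Rt=R.from_euler('xyz',[np.pi,0,yaw])
    return np.round(Rc.inv().apply(np.array(pos)-s['eef_pos'])/.15,3).tolist(),np.round((Rc.inv()*Rt).as_rotvec()/np.pi,4).tolist()
def st():
    s=status.read_state();print('t',round(s['time'],2),'p',np.round(s['eef_pos']*1000,1),'o',np.round(s['orientation'],4),'F',np.round(s['ft_force'],2),'M',np.round(s['ft_torque'],3),'w',round(s['grip_width']*1000,1),'ff',round(s['finger_force'],1),'q',np.round(s['joint_positions'],2))
E
python3 -c "
from h import *
st();print(rel([.4335,-.3163,.17],1.686))"
```

```text
t 1.6 p [ 256.4 -570.   231.3] o [ 3.1415 -0.      0.4227] F [-0.81  0.5   0.19] M [0.004 0.044 0.032] w 85.7 ff 0.0 q [ 1.05  0.43  0.03  1.57 -0.01  1.13 -0.08]
([1.77, -1.058, 0.409], [0.0, 0.0, -0.4021])
```

```bash
python3 -m crank '[[[0.885,-0.529,0.1],[0,0,-0.4021],1],[[0.885,-0.529,0.1],[0,0,-0.4021],1],[[0.885,-0.529,0.1],[0,0,-0.4021],1],[[0.885,-0.529,0.1],[0,0,-0.4021],1],[[0.885,-0.529,0.1],[0,0,-0.4021],1],[[0.885,-0.529,0.1],[0,0,-0.4021],1],[[0.885,-0.529,0.1],[0,0,-0.4021],1],[[0.885,-0.529,0.1],[0,0,-0.4021],1],[[0.885,-0.529,0.1],[0,0,-0.4021],1],[[0.885,-0.529,0.1],[0,0,-0.4021],1],[[0.885,-0.529,0.1],[0,0,-0.4021],1]]'
python3 -c "
from h import *
st();print(rel([.4335,-.3163,.17],1.686))"
```

```text
time: 2.7
eef_pos: [0.3449, -0.4432, 0.2164]
orientation: [3.142, 0.0, 1.683]
ft_force: [-0.4, -0.7, -0.0]
grip_width: 0.0854
finger_force: 0.0
t 2.7 p [ 344.9 -443.2  216.4] o [3.1415e+00 1.0000e-04 1.6835e+00] F [-0.35 -0.74 -0.01] M [-0.014  0.002 -0.029] w 85.4 ff 0.0 q [ 1.03  0.37 -0.29  1.73  0.12  1.06  0.81]
([0.774, 0.682, 0.309], [0.0, 0.0, -0.0008])
```

```bash
python3 -m crank '[[[0.774,0.682,0.309],[0,0,0],1],[[0.774,0.682,0.309],[0,0,0],1],[[0.774,0.682,0.309],[0,0,0],0.3],[[0.774,0.682,0.309],[0,0,0],0.1],[[0.774,0.682,0.309],[0,0,0],0]]'
python3 - <<'E'
from h import *
st()
c=cam('side');b=cam('top');a=cv2.resize(c['color'][260:390,250:400],None,fx=3,fy=3,interpolation=cv2.INTER_CUBIC);d=cv2.resize(b['color'][200:330,380:490],None,fx=3,fy=3,interpolation=cv2.INTER_CUBIC)
cv2.imwrite('pics/g1.png',np.hstack([a,d]))
E
```

```text
time: 3.2
eef_pos: [0.4344, -0.3136, 0.1695]
orientation: [-3.141, -0.001, 1.689]
ft_force: [-0.1, -1.4, -0.3]
grip_width: 0.0441
finger_force: 0.0
t 3.2 p [ 434.4 -313.6  169.5] o [-3.1414e+00 -1.2000e-03  1.6893e+00] F [-0.06 -1.43 -0.3 ] M [-0.07   0.01   0.048] w 44.1 ff 0.0 q [ 0.78  0.38 -0.34  1.85  0.15  0.94  0.5 ]
```

View pics/g1.png

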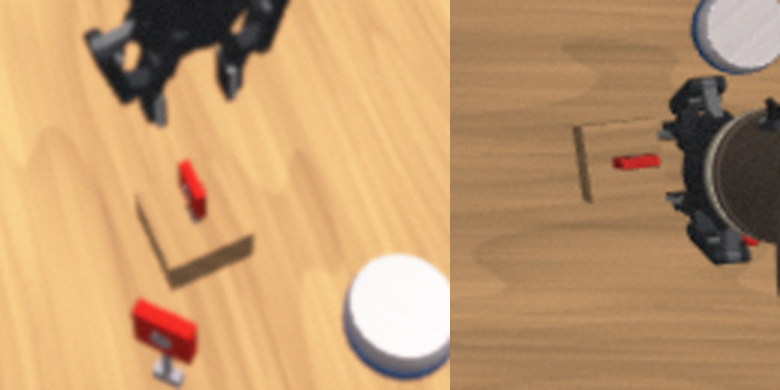

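The fingers straddle the red handle, which is at about (190,190) in the left crop and (637,162) in the right, with 17 mm to spare on each side. I'll descend and close.

```bash
python3 -m crank '[[[0,0,0.25],[0,0,0],0],[[0,0,0.5],[0,0,0],-0.3],[[0,0,0.7],[0,0,0],-0.4],[[0,0,0.787],[0,0,0],-0.4],[[0,0,0.787],[0,0,0],-0.4],[[0,0,0.787],[0,0,0],-0.6],[[0,0,0.787],[0,0,0],-0.8],[[0,0,0.787],[0,0,0],-1],[[0,0,0.787],[0,0,0],-1],[[0,0,0.787],[0,0,0],-1]]'
python3 -c "
from h import *
st()"
```

```text
time: 4.3
eef_pos: [0.4335, -0.3172, 0.0535]
orientation: [3.141, 0.002, 1.685]
ft_force: [-3.4, -1.4, 7.7]
grip_width: 0.009
finger_force: 59.1
t 4.3 p [ 433.5 -317.2   53.5] o [3.1405e+00 2.2000e-03 1.6854e+00] F [-3.44 -1.37  7.68] M [-0.343  0.835  0.041] w 9.0 ff 59.1 q [ 0.75  0.53 -0.3   1.96  0.24  0.68  0.42]
```

```bash
python3 -m crank '[[[0,0,-0.05],[0,0,0],-1],[[0,0,-0.15],[0,0,0],-1],[[0,0,-0.3],[0,0,0],-1],[[0,0,-0.55],[0,0,0],-1],[[0,0,-0.8],[0,0,0],-1],[[0,0,-1],[0,0,0],-1],[[0,0,-1],[0,0,0],-1],[[0,0,-1],[0,0,0],-1]]'
python3 - <<'E'
from fit import *
st()
a=cam('side');b=cam('top')
print(rel([.6405,.0756,.203],1.63))
c=a;d=cv2.resize(c['color'][230:330,260:360],None,fx=5,fy=5,interpolation=cv2.INTER_CUBIC)
cv2.imwrite('pics/g2.png',d)
E
```

```text
time: 5.1
eef_pos: [0.4338, -0.3161, 0.2032]
orientation: [3.14, 0.002, 1.686]
ft_force: [-0.1, 0.8, -0.9]
grip_width: 0.009
finger_force: 58.6
t 5.1 p [ 433.8 -316.1  203.2] o [3.1396 0.0017 1.6862] F [-0.13  0.82 -0.89] M [ 0.016 -0.038  0.001] w 9.0 ff 58.6 q [ 0.8   0.34 -0.35  1.81  0.14  1.01  0.51]
([2.432, 1.676, -0.011], [-0.0003, -0.0002, 0.0178])
```

View pics/g2.png

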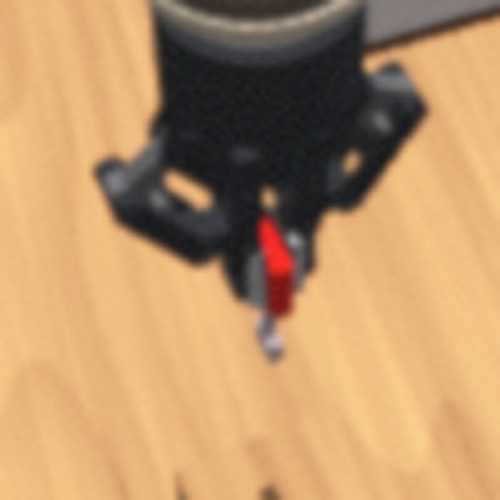

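The key hangs straight in the fingers, tip at about (314,301) in the side image. Moving towards the lock.

```bash
python3 -m crank '[[[0.9,0.62,-0.1],[0,0,0.0178],-1],[[0.9,0.62,-0.1],[0,0,0.0178],-1],[[0.9,0.62,-0.1],[0,0,0.0178],-1],[[0.9,0.62,-0.1],[0,0,0.0178],-1]]' | head -3
python3 -m crank '[[[0.9,0.68,0],[0,0,0],-1],[[0.9,0.68,0],[0,0,0],-1],[[0.9,0.68,0],[0,0,0],-1],[[0.9,0.68,0],[0,0,0],-1],[[0.9,0.68,0],[0,0,0],-1]]' |head -3
python3 -c "
from h import *
a=cam('side');print(proj(a,[.4338,-.3161,.161]))
st();print(rel([.6405,.0756,.185],1.635))"
```

```text
time: 5.6
eef_pos: [0.5122, -0.1648, 0.2166]
orientation: [3.141, -0.003, 1.637]
time: 6.1
eef_pos: [0.6045, -0.0261, 0.2154]
orientation: [-3.14, -0.003, 1.636]
[313.88734994 299.0460292 ]
t 6.15 p [603.7 -28.8 215.4] o [-3.1393e+00 -9.0000e-04  1.6332e+00] F [-1.27 -0.64  0.02] M [-0.055 -0.035  0.03 ] w 9.2 ff 58.7 q [ 0.25  0.45 -0.42  1.62  0.2   1.12 -0.16]
([0.679, 0.289, 0.203], [-0.0007, -0.0003, -0.0006])
```

```bash
python3 -m crank '[[[0.679,0.289,0.1],[0,0,0],-1],[[0.679,0.289,0.1],[0,0,0],-1],[[0.679,0.289,0.203],[0,0,0],-1],[[0.679,0.289,0.203],[0,0,0],-1],[[0.679,0.289,0.203],[0,0,0],-1],[[0.679,0.289,0.203],[0,0,0],-1],[[0.679,0.289,0.203],[0,0,0],-1]]' |head -3
python3 - <<'E'
from fit import *
a=cam('side');b=cam('top')
st();print(rel([.6405,.0756,.185],1.633))
p=status.read_state()['eef_pos']
print(proj(a,p-[0,0,.042]),proj(a,[.6405,.0756,.127]))
d=cv2.resize(a['color'][130:215,300:390],None,fx=6,fy=6,interpolation=cv2.INTER_CUBIC)
cv2.imwrite('pics/g3.png',d)
E
```

```text
time: 6.85
eef_pos: [0.6414, 0.0717, 0.1871]
orientation: [3.141, 0.001, 1.627]
t 6.95 p [641.4  72.5 187.1] o [3.1407 0.0004 1.6284] F [ 0.14 -0.12 -0.81] M [-0.002 -0.018 -0.021] w 9.2 ff 58.7 q [ 0.08  0.54 -0.42  1.55  0.24  1.1  -0.34]
([0.021, -0.004, 0.014], [0.0003, 0.0001, -0.0015])
[343.6253 177.3588] [342.7942 181.5524]
```

View pics/g3.png

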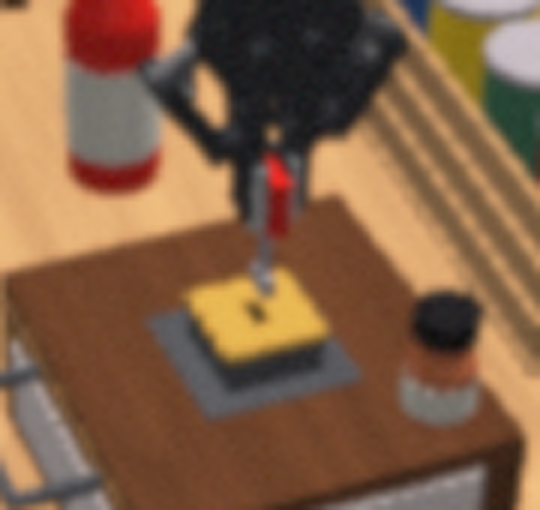

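The tip at about (344,178) is roughly above the slot at (343,182), as expected. I'll settle lower and correct.

```bash
python3 -m crank '[[[0,0,0.05],[0,0,0],-1],[[0,0,0.1],[0,0,0],-1],[[0,0,0.1],[0,0,0],-1],[[0,0,0.1],[0,0,0],-1],[[0,0,0.1],[0,0,0],-1],[[0,0,0.1],[0,0,0],-1],[[0,0,0.1],[0,0,0],-1],[[0,0,0.1],[0,0,0],-1]]' |head -3
python3 -c "
from h import *
st();print(rel([.6405,.0756,.171],1.633))"
```

```text
time: 7.75
eef_pos: [0.6412, 0.0737, 0.1716]
orientation: [3.141, 0.0, 1.63]
t 7.75 p [641.2  73.7 171.6] o [3.1414e+00 1.0000e-04 1.6300e+00] F [-0.16 -1.34 -1.23] M [ 0.005 -0.039 -0.015] w 9.2 ff 58.7 q [ 0.07  0.56 -0.42  1.56  0.25  1.07 -0.34]
([0.013, -0.004, 0.004], [0.0001, 0.0, -0.001])
```

```bash
python3 -m crank '[[[0.006,-0.003,0.007],[0,0,0.0005],-1],[[0.006,-0.003,0.014],[0,0,0.0005],-1],[[0.006,-0.003,0.02],[0,0,0.0005],-1],[[0.006,-0.003,0.027],[0,0,0.0005],-1],[[0.006,-0.003,0.033],[0,0,0.0005],-1],[[0.006,-0.003,0.033],[0,0,0.0005],-1],[[0.006,-0.003,0.033],[0,0,0.0005],-1]]' |head -3
python3 -c "
from h import *
st()"
```

```text
time: 8.45
eef_pos: [0.6405, 0.0746, 0.1664]
orientation: [-3.141, 0.0, 1.628]
t 8.45 p [640.5  74.6 166.4] o [-3.1413e+00  1.0000e-04  1.6284e+00] F [-0.55 -0.19 -1.35] M [0.026 0.186 0.01 ] w 9.1 ff 58.6 q [ 0.07  0.56 -0.41  1.57  0.25  1.06 -0.35]
```

```bash
python3 -m crank '[[[0,0,0.007],[0,0,0],-1],[[0,0,0.014],[0,0,0],-1],[[0,0,0.02],[0,0,0],-1],[[0,0,0.02],[0,0,0],-1],[[0,0,0.02],[0,0,0],-1]]' |head -3
python3 -c "
from h import *
st()"
```

```text
time: 8.95
eef_pos: [0.6405, 0.0746, 0.1634]
orientation: [-3.141, 0.0, 1.629]
t 8.95 p [640.5  74.6 163.4] o [-3.1413  0.      1.6285] F [-1.27 -0.04 -0.42] M [-0.041  0.275 -0.024] w 9.2 ff 58.6 q [ 0.07  0.56 -0.41  1.58  0.25  1.06 -0.35]
```

```bash
python3 -m crank '[[[0,0,0.01],[0,0,0],-1],[[0,0,0.02],[0,0,0],-1],[[0,0,0.03],[0,0,0],-1],[[0,0,0.04],[0,0,0],-1],[[0,0,0.047],[0,0,0],-1],[[0,0,0.047],[0,0,0],-1],[[0,0,0.047],[0,0,0],-1]]' |head -3
python3 -c "
from h import *
st()"
```

```text
time: 9.65
eef_pos: [0.6406, 0.0746, 0.1563]
orientation: [-3.141, 0.0, 1.628]
t 9.65 p [640.6  74.6 156.3] o [-3.1413e+00  1.0000e-04  1.6284e+00] F [-1.48  0.04 -1.31] M [0.005 0.399 0.034] w 9.1 ff 58.7 q [ 0.07  0.57 -0.41  1.58  0.25  1.04 -0.35]
```

```bash
python3 -m crank '[[[0,-0.003,0],[0,0,0],-1],[[0,-0.003,0.01],[0,0,0],-1],[[0,-0.003,0.02],[0,0,0],-1],[[0,-0.003,0.03],[0,0,0],-1],[[0,-0.003,0.037],[0,0,0],-1],[[0,-0.003,0.037],[0,0,0],-1],[[0,-0.003,0.037],[0,0,0],-1]]' |head -3
python3 -c "
from h import *
st()"
```

```text
time: 10.35
eef_pos: [0.6405, 0.0746, 0.1512]
orientation: [3.141, 0.0, 1.628]
t 10.35 p [640.5  74.6 151.2] o [3.141  0.     1.6284] F [-0.79  0.33  2.5 ] M [-0.052  0.184 -0.002] w 9.3 ff 59.2 q [ 0.07  0.57 -0.41  1.59  0.26  1.03 -0.36]
```

```bash
python3 -m crank '[[[0,0,0.007],[0,0,0],-1],[[0,0,0.007],[0,0,0],-1],[[0,0,0.007],[0,0,0],-1]]' |head -3
python3 -c "
from h import *
st()"
```

```text
time: 10.65
eef_pos: [0.6405, 0.0746, 0.1501]
orientation: [3.141, -0.0, 1.628]
t 10.65 p [640.5  74.6 150.1] o [ 3.141  -0.      1.6284] F [-0.86  0.01  4.23] M [-0.152  0.142  0.008] w 9.3 ff 59.4 q [ 0.07  0.58 -0.41  1.59  0.26  1.03 -0.36]
```

Home on the sprung floor, with gentle forces. Now I'll turn clockwise in stages.

```bash
python3 -m crank '[[[0,0,-0.003],[0,0,0.025],-1],[[0,0,-0.003],[0,0,0.05],-1],[[0,0,-0.003],[0,0,0.075],-1],[[0,0,-0.003],[0,0,0.1],-1],[[0,0,-0.003],[0,0,0.125],-1],[[0,0,-0.003],[0,0,0.15],-1],[[0,0,-0.003],[0,0,0.15],-1]]' |head -3
python3 -c "
from h import *
st()"
```

```text
time: 11.35
eef_pos: [0.6396, 0.0748, 0.1502]
orientation: [-3.141, 0.001, 1.156]
t 11.35 p [639.6  74.8 150.2] o [-3.1407e+00  7.0000e-04  1.1563e+00] F [-3.16 -0.06  4.1 ] M [0.034 0.833 0.05 ] w 9.2 ff 59.2 q [-0.01  0.56 -0.29  1.6   0.18  1.01 -0.77]
```

```bash
python3 -m crank '[[[0,-0.004,0],[0,0,0.025],-1],[[0,-0.004,0],[0,0,0.05],-1],[[0,-0.005,0],[0,0,0.075],-1],[[0,-0.005,0],[0,0,0.1],-1],[[0,-0.006,0],[0,0,0.125],-1],[[0,-0.006,0],[0,0,0.15],-1],[[0,-0.006,0],[0,0,0.15],-1]]' |head -3
python3 -c "
from h import *
st()"
```

```text
time: 12.05
eef_pos: [0.6391, 0.0749, 0.1502]
orientation: [-3.142, 0.001, 0.687]
t 12.05 p [639.1  74.9 150.2] o [-3.1416e+00  7.0000e-04  6.8700e-01] F [-2.32 -0.83  3.81] M [-0.058  0.584  0.037] w 9.2 ff 59.2 q [-0.08  0.55 -0.18  1.61  0.11  1.   -1.18]
```

```bash
python3 -m crank '[[[-0.001,-0.003,0],[0,0,0.025],-1],[[-0.001,-0.003,0],[0,0,0.05],-1],[[-0.002,-0.003,0],[0,0,0.075],-1],[[-0.002,-0.003,0],[0,0,0.1],-1],[[-0.002,-0.003,0],[0,0,0.125],-1],[[-0.002,-0.003,0],[0,0,0.15],-1],[[-0.002,-0.003,0],[0,0,0.17],-1],[[-0.002,-0.003,0],[0,0,0.17],-1],[[-0.002,-0.003,0],[0,0,0.17],-1]]' |head -3
python3 -c "
from h import *
st()"
```

```text
time: 12.95
eef_pos: [0.6387, 0.0752, 0.1502]
orientation: [3.142, 0.0, 0.156]
t 12.95 p [638.7  75.2 150.2] o [3.1415e+00 3.0000e-04 1.5610e-01] F [-3.08 -0.71  3.53] M [-0.018  0.679 -0.007] w 9.1 ff 59.3 q [-0.17  0.54 -0.05  1.62  0.03  0.99 -1.64]
```

```bash
python3 -m crank '[[[-0.003,0,-0.003],[0,0,0],-1],[[-0.003,0,-0.005],[0,0,0],-1],[[-0.003,0,-0.005],[0,0,0],-0.8],[[-0.003,0,-0.005],[0,0,0],-0.6],[[-0.003,0,-0.005],[0,0,0],-0.4],[[-0.003,0,-0.005],[0,0,0],-0.2],[[-0.003,0,-0.005],[0,0,0],-0.2],[[-0.003,0,-0.2],[0,0,0],-0.2],[[-0.003,0,-0.5],[0,0,0],-0.2],[[-0.003,0,-0.9],[0,0,0],-0.2],[[-0.003,0,-0.9],[0,0,0],-0.2],[[-0.003,0,-0.9],[0,0,0],-0.2]]' |head -3
python3 - <<'E'
from h import *
st();a=cam('side');b=cam('top')
for n in('top','side'):
  for k in('handle','key','key_grip'):print(n,k,[(np.round(d['location'],1).tolist(),round(d['score'],2)) for d in spot_point(n,k)])
# nominal handle from box pose: brass
print(tri(a,(0,0),b,(0,0))[1]*0)
A=cv2.resize(a['color'][130:230,270:400],None,fx=3,fy=3,interpolation=cv2.INTER_CUBIC);B=cv2.resize(b['color'][130:230,250:380],None,fx=3,fy=3,interpolation=cv2.INTER_CUBIC)
cv2.imwrite('pics/t1.png',np.hstack([A,B]))
E
```

```text
time: 14.15
eef_pos: [0.6397, 0.0753, 0.2878]
orientation: [-3.141, -0.005, 0.152]
t 14.15 p [639.7  75.3 287.8] o [-3.1415 -0.005   0.1519] F [-0.4   0.18  0.04] M [-0.008 -0.049  0.021] w 34.4 ff 0.0 q [-0.18  0.43 -0.04  1.44  0.02  1.27 -1.63]
top handle []
top key [([470.9, 273.6], 0.55)]
top key_grip [([483.7, 274.0], 0.71)]
side handle [([295.7, 205.9], 0.69), ([428.0, 338.6], 0.56)]
side key [([304.1, 384.9], 0.94), ([343.2, 184.8], 0.6), ([309.7, 336.9], 0.4)]
side key_grip [([304.7, 368.7], 0.74), ([340.6, 175.7], 0.65), ([431.1, 337.5], 0.55)]
0.0
```

View pics/t1.png

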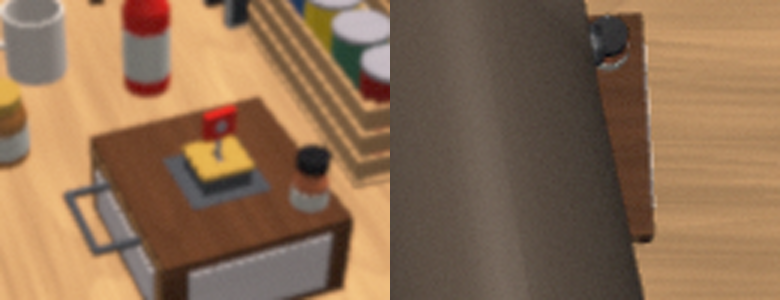

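The side crop shows the key standing in the lock at about (343,178), turned, with the arm clear. Next I'll locate the handle bar.

Run:
```python
from h import *
np.set_printoptions(precision=4,suppress=True)
a=cam('side');b=cam('top')
f=lambda u,v:((u+.5)/5-.5+240,(v+.5)/5-.5+125)
for p in((200,527),(380,520),(290,521)):print('top bar',onz(b,f(*p),.082))
for p in((65,68),(470,47)):print('rear corners',onz(b,f(*p),.1))
g=lambda u,v:((u+.5)/3-.5+270,(v+.5)/3-.5+130)
for p in((71,196),(97,249)):print('side bar ends',onz(a,g(*p),.082))
print(tri(a,g(84,222),b,f(290,521)))
u=R.from_euler('z',.06).as_matrix()
print('from lock',u@[-.146,0,0]+[.6402,.0752,.082])
```

```text
top bar [0.4882 0.1148 0.082 ]
top bar [0.4936 0.0191 0.082 ]
top bar [0.4922 0.067  0.082 ]
rear corners [0.7322 0.1925 0.1   ]
rear corners [ 0.7469 -0.0249  0.1   ]
side bar ends [0.4939 0.1123 0.082 ]
side bar ends [0.4984 0.0277 0.082 ]
(array([0.4939, 0.0664, 0.0852]), np.float64(0.003561148574919541))
from lock [0.4945 0.0664 0.082 ]
```

```bash
python3 -c "
from h import *
print(rel([.4935,.0667,.2],1.631))"
```

```text
([-0.962, -0.091, 0.565], [-0.0002, 0.0003, -0.4708])
```

```bash
python3 -m crank '[[[-0.962,-0.091,0],[0,0,-0.47],-0.2],[[-0.962,-0.091,0],[0,0,-0.47],-0.2],[[-0.962,-0.091,0],[0,0,-0.47],-0.2],[[-0.962,-0.091,0],[0,0,-0.47],-0.2],[[-0.962,-0.091,0.3],[0,0,-0.47],-0.2],[[-0.962,-0.091,0.56],[0,0,-0.47],-0.2],[[-0.962,-0.091,0.56],[0,0,-0.47],-0.2],[[-0.962,-0.091,0.56],[0,0,-0.47],-0.2],[[-0.962,-0.091,0.56],[0,0,-0.47],-0.2],[[-0.962,-0.091,0.56],[0,0,-0.47],-0.2],[[-0.962,-0.091,0.56],[0,0,-0.47],-0.2],[[-0.962,-0.091,0.56],[0,0,-0.47],-0.2],[[-0.962,-0.091,0.56],[0,0,-0.47],-0.2],[[-0.962,-0.091,0.56],[0,0,-0.47],-0.2]]' |head -3
python3 -c "
from h import *
st();print(rel([.4935,.0667,.12],1.631))"
```

```text
time: 16.05
eef_pos: [0.4937, 0.0668, 0.2013]
orientation: [3.141, 0.0, 1.627]
t 16.05 p [493.7  66.8 201.3] o [3.1415e+00 1.0000e-04 1.6267e+00] F [-0.44 -0.29 -0.93] M [ 0.027 -0.027  0.014] w 34.4 ff 0.0 q [ 0.02  0.28 -0.32  1.9   0.11  0.98 -0.3 ]
([-0.0, -0.002, 0.542], [0.0, 0.0, -0.0014])
```

Right above the bar. I'll descend to z = 0.067, watching for contact, then close.

```bash
python3 -m crank '[[[0,0,0.25],[0,0,-0.001],-0.2],[[0,0,0.5],[0,0,-0.001],-0.2],[[0,0,0.65],[0,0,-0.001],-0.2],[[0,0,0.75],[0,0,-0.001],-0.2],[[0,0,0.75],[0,0,-0.001],-0.2],[[0,0,0.75],[0,0,-0.001],-0.2]]' |grep -E "pos|force"
python3 -m crank '[[[0,0,0.07],[0,0,0],-0.2],[[0,0,0.14],[0,0,0],-0.2],[[0,0,0.14],[0,0,0],-0.2],[[0,0,0.14],[0,0,0],-0.5],[[0,0,0.14],[0,0,0],-0.6],[[0,0,0.14],[0,0,0],-0.7],[[0,0,0.14],[0,0,0],-0.8],[[0,0,0.14],[0,0,0],-0.85],[[0,0,0.14],[0,0,0],-1],[[0,0,0.14],[0,0,0],-1]]' |grep -E "pos|force|width"
```

```text
eef_pos: [0.4939, 0.0669, 0.0891]
ft_force: [0.2, 0.6, 0.3]
finger_force: 0.0
eef_pos: [0.4938, 0.0667, 0.0682]
ft_force: [-2.0, -0.4, 5.6]
grip_width: 0.0076
finger_force: 58.6
```

```bash
python3 -m crank '[[[0,-0.03,0],[0,0,0],-1],[[0,-0.06,0],[0,0,0],-1],[[0,-0.1,0],[0,0,0],-1],[[0,-0.1,0],[0,0,0],-1]]' |grep -E "pos|force|width"; python3 -c "
from h import *
st()"
```

```text
eef_pos: [0.4779, 0.0657, 0.0682]
ft_force: [-1.1, -1.1, 7.9]
grip_width: 0.0074
finger_force: 59.6
t 18.05 p [477.9  65.7  68.2] o [-3.1415e+00  3.0000e-04  1.6317e+00] F [-1.14 -1.08  7.92] M [-0.093  0.158  0.049] w 7.4 ff 59.6 q [-0.03  0.44 -0.29  2.07  0.2   0.65 -0.39]
```

```bash
python3 -m crank '[[[0,-0.05,0],[0,0,0],-1],[[0,-0.1,0],[0,0,0],-1],[[0,-0.15,0],[0,0,0],-1],[[0,-0.2,0],[0,0,0],-1],[[0,-0.25,0],[0,0,0],-1],[[0,-0.3,0],[0,0,0],-1],[[0,-0.35,0],[0,0,0],-1],[[0,-0.4,0],[0,0,0],-1],[[0,-0.44,0],[0,0,0],-1],[[0,-0.44,0],[0,0,0],-1],[[0,-0.44,0],[0,0,0],-1]]' |grep -E "pos|force|width"
python3 -m crank '[[[0,0,0],[0,0,0],-0.7],[[0,0,0],[0,0,0],-0.5],[[0,0,0],[0,0,0],-0.2],[[0,0,0],[0,0,0],-0.2],[[0,0,-0.1],[0,0,0],-0.2],[[0,0,-0.3],[0,0,0],-0.2],[[0,0,-0.6],[0,0,0],-0.2],[[0,0,-0.9],[0,0,0],-0.2],[[0,0,-0.9],[0,0,0],-0.2]]' |grep -E "pos|force|width|time"
```

```text
eef_pos: [0.4116, 0.0612, 0.0681]
ft_force: [-2.8, -2.1, 11.3]
grip_width: 0.0076
finger_force: 60.1
time: 20.05
eef_pos: [0.4157, 0.0628, 0.2078]
ft_force: [-0.2, 0.2, -0.7]
grip_width: 0.034
finger_force: 0.0
```

Run:
```python
from h import *
st();a=cam('side');b=cam('top')
A=cv2.resize(a['color'][90:240,230:400],None,fx=2.3,fy=2.3,interpolation=cv2.INTER_CUBIC);B=cv2.resize(b['color'][120:270,230:400],None,fx=2.3,fy=2.3,interpolation=cv2.INTER_CUBIC)
cv2.imwrite('pics/end.png',np.hstack([A,B]))
```

```text
t 20.05 p [415.7  62.8 207.8] o [ 3.1328e+00 -1.0000e-03  1.6316e+00] F [-0.2   0.2  -0.66] M [ 0.045 -0.01  -0.031] w 34.0 ff 0.0 q [ 0.04  0.15 -0.35  2.06  0.06  0.94 -0.29]
```

View pics/end.png

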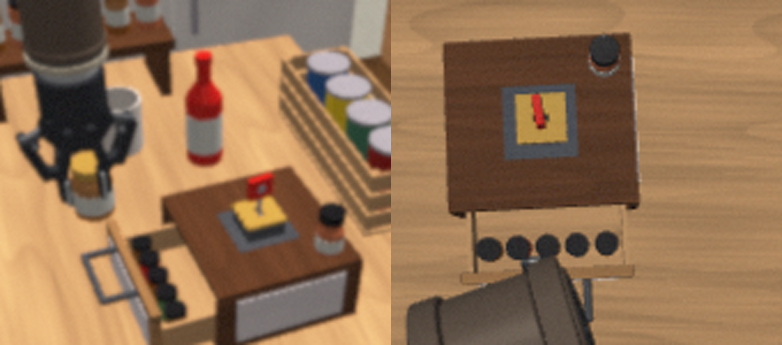

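The drawer is about 80 mm open and the key stands turned in the lock, at about (540,112) in the right crop. The bystanders are in place and the gripper touches nothing. Handing in.

```bash
python3 -m crank '[[[0,0,0],[0,0,0],-0.2],[[0,0,0],[0,0,0],-0.2]]' |head -2; python3 -c "
from plant import close_job
print(close_job())"
```

```text
time: 20.35
eef_pos: [0.4119, 0.0615, 0.2015]
the job is handed in; nothing more can be done
None
```

The job is handed in at 20 s: the smaller key from the stand went home in the lock with only a few newtons of force and was turned about 84° clockwise, the drawer is open about 80 mm, and the key is left standing turned, with the bystanders I could see in the last pictures still in place.

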